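# Clip the sweet container shut

### The job

The lid of the sweet container is on, but the clips at its two ends still stand open. With a fingertip, fold each of them down over the rim and press it in until its hooked edge is tucked beneath the rim's lip and it stays locked; the front and back clips must stay locked too. Push only: do not lift, tip or shove the container, and leave the other things on the counter where they stand.

Things in the scene. Friction and masses are not known exactly. Their poses are not given: they have to be found in the camera images.
- container: Full sweet container, loose on the counter: clear box of orange sweets, white lid, four grey clips; about 2.4 kg, so it stays put when a clip is pressed with 10 N. Origin: centre of the underside. Its y axis runs along the long side to its left end, x away from the robot (turned at most 0.45 rad). Body 124 (x) by 184 (y) mm; rim flange 152 by 212 mm, 73 to 82 mm up; lid 150 by 210 mm, top at 99 mm.
- clip_left (a joint): Clip at the left end (+y of the container). 0 = locked, hanging straight down, hook under the lip; grows as it swings outward and up; 1.57 = sticking straight out level; at most 2.3. Starts at 1.0 to 1.9 and stays where its stiff hinge holds it; pushed down but not snapped in, it springs open again (under 0.02 N m).
- clip_right (a joint): Clip at the right end (-y of the container); same values and behaviour as clip_left.
- clip_front (a joint): Clip on the long side towards the robot (-x of the container); like clip_left, but locked (0) from the start.
- clip_back (a joint): Clip on the long side away from the robot (+x of the container); like clip_left, but locked (0) from the start.
- clip_left_hinge (a point): Middle of the left clip's hinge line: 98 mm above the container's underside, 108 mm from its centre along its +y. The hinge line runs along the container's x; axes as the container's.
- clip_right_hinge (a point): Middle of the right clip's hinge line: 98 mm above the container's underside, 108 mm from its centre along its -y. The hinge line runs along the container's x; axes as the container's.
- clip_left_edge (a point): Middle of the left clip's free edge, outer face; moves with the clip; locked, it is 58 mm above the counter. Each clip: plate 64 mm wide, 3 mm thick, 40 mm from hinge line to free edge, last 10 mm flared outward 0.35 rad; hook 25 mm from the hinge line, reaching 12 mm inward. In the last 0.3 rad it takes about 7 N, pressed inward near the edge, to snap past the lip (at 0.16 rad); then it stays.
- clip_right_edge (a point): Middle of the right clip's free edge, outer face; the clip has the same size and needs the same push as the left one.
- candy_jar: Small jar with a red cap, 60 mm across, 75 mm high, standing in front of the container. Leave alone. Origin: centre of its underside.
- tumbler: Steel tumbler, 64 mm across, 85 mm high, standing behind the container. Leave alone. Origin: centre of its underside.
- carton: Small cardboard carton 45 by 65 by 50 mm high, near the container's back right corner. Leave alone. Origin: centre of its underside.
- sweet_box: Closed flat cardboard sweet box 124 by 184 by 51 mm high, to the left. Leave alone. Origin: centre of its underside.
- bowl: Steel bowl, 120 mm across, 45 mm high, to the right. Leave alone. Origin: centre of its underside.
- soda: Green bottle, 62 mm across, 210 mm high, on the right, beyond the bowl. Leave alone. Origin: centre of its underside.
- big_jar: Large clear jar with a red lid, 132 mm across, 186 mm high, on the left, beyond the flat box. Leave alone. Origin: centre of its underside.
- spoon: Steel spoon 190 mm long, lying in front on the right. Leave alone.

How it is judged:
At the end, for the whole second after the job is handed in: All four clips are locked (each joint below 0.1 rad, the hook beneath the lip), and the container stands flat and still on the counter (value of joint each of clip_left, clip_right, clip_front, clip_back below 0.1 rad and height (world z) of container below 0.006 m and angle between container's own z axis and vertical below 0.05 rad and linear speed of container below 0.01 m/s); the robot touches nothing.
It fails at once if the container is lifted more than 12 mm, tipped more than 0.12 rad or shoved more than 50 mm (height (world z) of container above 0.012 m or angle between container's own z axis and vertical above 0.12 rad or distance of container from where it was at the start of the episode above 0.05 m).
It fails at once if the front or back clip is opened (value of joint any of clip_front, clip_back above 0.4 rad).
It fails at once if another thing on the counter is moved or lifted more than 30 mm (distance of any of candy_jar, tumbler, carton, sweet_box, bowl, soda, big_jar, spoon from where it was at the start of the episode above 0.03 m).
It also fails if it takes over 42 s, if anything falls off the work surface, if the arm or the gripper's body presses on something with over 40 N, if the wrist force passes 120 N, or if a joint passes its speed limit or range.

### The arm

A 7-joint arm with a two-finger parallel gripper is mounted at the origin on the work surface. World frame = base frame: x ahead of the robot, y to its left, z up, the work surface at z = 0. Lengths are in m, angles in rad, forces in N, time in s.
With the tool pointing down it reaches from about 0.425 to 0.825 m from the base axis. Payload 3.6 kg.
Tool frame: the origin (TCP) lies where the fingers leave the gripper's body, on its centre line; the fingertips stand 73 mm ahead of it and the grasp point (between the pads) lies 54 mm ahead of it; x points along the fingers, y is the direction in which the jaws open and shut, and the axes are right-handed (so a half turn about x gives the same grasp; the last joint's range is limited). The gripper opens to 85 mm and grips with 20 to 120 N. Pads are 22 mm wide; open, the fingers measure 114 mm over their backs; the gripper's body (76 mm by 85 mm) begins 54 mm behind the grasp point. The pads swing forward as they close: fully open they stand 13 mm farther back than shut.
Start: joints at [1.268, 0.615, -0.013, 1.423, 0.008, 1.103, -0.04], TCP at [0.177, -0.625, 0.304] pointing down, gripper open.
Joint ranges: [-3.12, 3.12], [-0.3, 2.06], [-1.34, 1.32], [0.26, 2.42], [-1.36, 4.5], [0.01, 1.98], [-2.84, 2.84]. Speed limits (rad/s): [2.79, 2.79, 3.14, 3.14, 3.14, 3.14, 3.14].

### API

Orientations are given as a unit quaternion [x, y, z, w].
In Python, from station import arm, snapshot, camera_info, ticket gives the robot as it stands. Calls block until the motion is done:
- arm.movep(position, orientation): joint-space move of the TCP to a pose.
- arm.line_to(position, velocity=0.15, ori=None): straight line of the TCP; ori=None keeps the orientation; velocity is the mean speed in m/s.
- arm.move_j(angles): joint-space move.
- arm.move_gripper(opening, effort=None): opening from 0.0 (shut) to 1.0 (fully open); effort is the grip in N (None keeps the last); returns when the fingers have stopped.
- arm.pause(seconds).
- arm.ik(position, orientation): joint angles nearest the present ones, or None.
- snapshot(name): name is "scene" or "side" or "wrist"; returns the picture (480x640x3 uint8, blue, green, red); there is no depth.
- camera_info(name): a dict with "fx", "fy", "cx", "cy" (pixels), "R" (3x3) and "t" (3): a world point X has camera coordinates R X + t; the wrist camera has in their place "T_tool_cam" (4x4, takes a point from camera to tool coordinates, whose origin is the TCP and whose axes are the tool frame's). Camera axes: x right, y down, z forward; pixel columns grow to the right and rows downward; lengths in m; the calibration is good to about 2 mm. The wrist camera is an equidistant fisheye: a pixel r from the principal point sees the ray r / f radians off the axis. A picture is of the moment at which its call begins: read the wrist's pose just before it. camera_info takes no time and is no camera call.
A pose or a line that the arm cannot do raises arm.MotionError and nothing moves.
- ticket.finish_job(): hands the job in, once; it reports no verdict.
Readings, each from a call of its own:
- arm.read_time(): time.
- arm.read_joint_positions(): joint angles.
- arm.read_dq(): joint speeds.
- arm.read_effort(): joint torques, N m.
- arm.read_tool_pos(): TCP position.
- arm.read_eef_rot(): TCP orientation.
- arm.read_ft_force(): force on the tool from outside, world axes, zero at the start.
- arm.read_wrist_torque(): the same for the moment, N m.
- arm.read_opening(): opening from 0.0 (shut) to 1.0 (fully open).
Only numpy, scipy, OpenCV 4.12 (cv2) and the standard library are available. Lean on these libraries where they do the work, as an engineer would, in place of code of your own. Each camera call takes 0.05 s, during which the arm holds its last target.

## Working session

There is one attempt and no reset: what is moved stays moved. The work goes in short steps, each a Python script; the robot and the scene stay as the last script left them, time stands still between calls to the robot, and variables do not carry over. Pictures are saved under pics/ and viewed, and the job is handed in when it is done.

```bash
ls; mkdir -p pics; python3 - <<'E'
from station import arm,snapshot,camera_info
import cv2
for n in ("scene","side","wrist"):
    cv2.imwrite(f"pics/{n}0.png",snapshot(n)); print(n,camera_info(n))
print(arm.read_time(),arm.read_tool_pos(),arm.read_eef_rot(),arm.read_ft_force())
E
```

```text
pics
scene {'fx': 445.8980789209769, 'fy': 445.8980789209769, 'cx': 322.12085285885996, 'cy': 239.88035848870837, 'R': array([[ 0.55403253,  0.83249312,  0.00177836],
       [ 0.63871397, -0.42369853, -0.64228033],
       [-0.53394047,  0.35698005, -0.76646776]]), 't': array([-0.27216654, -0.29140735,  1.41176678])}
side {'fx': 563.0565898204823, 'fy': 563.0565898204823, 'cx': 315.8242465654996, 'cy': 234.6282220133729, 'R': array([[-0.97020018, -0.24214597, -0.00877172],
       [-0.18397822,  0.75973312, -0.62366465],
       [ 0.15768205, -0.60346575, -0.78164279]]), 't': array([0.49851626, 0.15662952, 1.27547611])}
wrist {'fx': 371.64829954431775, 'fy': 371.64829954431775, 'cx': 315.2641128959309, 'cy': 233.69091509466483, 'T_tool_cam': array([[-1.67777344e-03, -3.09085490e-01,  9.51032778e-01,
        -6.97344032e-02],
       [ 9.99998250e-01, -1.30524909e-03,  1.33995061e-03,
         5.62994404e-04],
       [ 8.27175378e-04,  9.51033362e-01,  3.09087139e-01,
        -7.86827031e-02],
       [ 0.00000000e+00,  0.00000000e+00,  0.00000000e+00,
         1.00000000e+00]])}
0.15 [ 0.17690384 -0.62501077  0.30297983] [-0.700284   -0.09793218  0.70049602 -0.09652423] [-0.33007436  0.1503974  -0.19318532]
```

View pics/scene0.png

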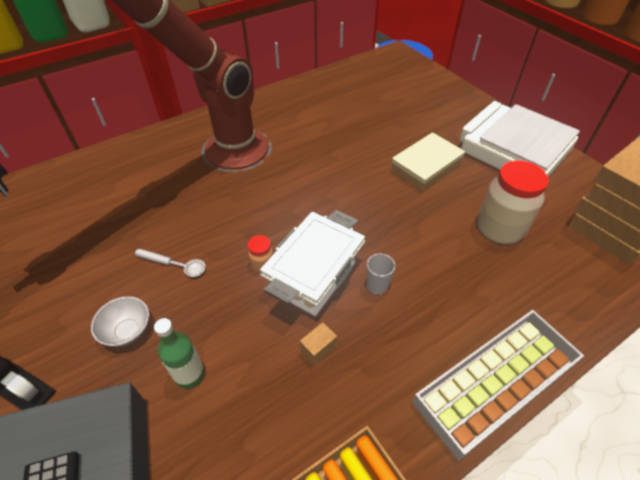

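View pics/side0.png

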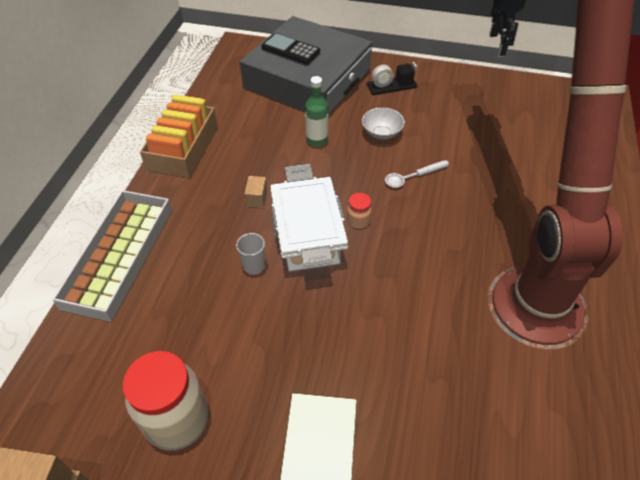

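View pics/wrist0.png

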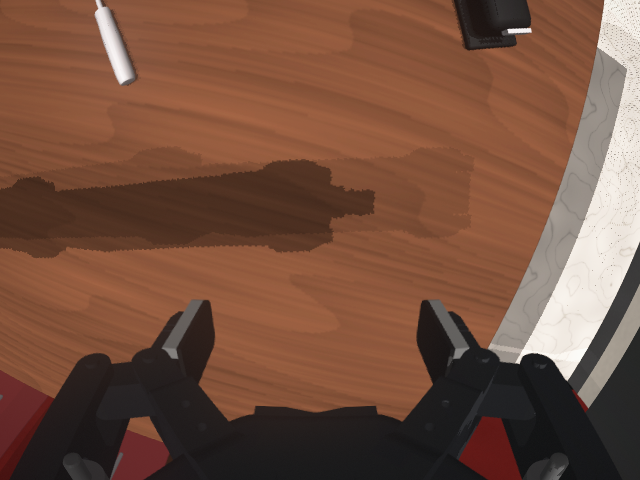

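Scene view: the white lid is centred near (315,258), the left clip at (343,219) and the right clip at (288,291). The side view has the lid near (308,215), the right clip at (299,172) and the left clip at (318,255). I'll segment the lid next.

```bash
cat > h.py <<'E'
import numpy as np, cv2
from station import arm,snapshot,camera_info
def ray(n,uv):
    c=camera_info(n); d=np.array([(uv[0]-c['cx'])/c['fx'],(uv[1]-c['cy'])/c['fy'],1.])
    return -c['R'].T@c['t'], c['R'].T@d
def onz(n,uv,z):
    o,d=ray(n,uv); return o+d*(z-o[2])/d[2]
def proj(n,X):
    c=camera_info(n); p=c['R']@np.asarray(X)+c['t']; return np.array([c['fx']*p[0]/p[2]+c['cx'],c['fy']*p[1]/p[2]+c['cy']])
E
python3 - <<'E'
from h import *
for n,c in (("scene",(315,258)),("side",(308,215))):
    im=cv2.imread(f"pics/{n}0.png"); hsv=cv2.cvtColor(im,cv2.COLOR_BGR2HSV)
    m=((hsv[...,1]<40)&(hsv[...,2]>170)).astype(np.uint8)
    k,l,s,_=cv2.connectedComponentsWithStats(m); 
    m=(l==l[c[1],c[0]]).astype(np.uint8)
    cs,_=cv2.findContours(m,cv2.RETR_EXTERNAL,cv2.CHAIN_APPROX_NONE); ct=max(cs,key=cv2.contourArea)
    ct=cv2.convexHull(ct); print(n,m.sum())
    ap=cv2.approxPolyDP(ct,8,True)[:,0]; 
    W=[onz(n,p,.099) for p in ap]; print(ap.tolist(),np.round(W,3).tolist(),np.mean(W,0))
    big=cv2.resize(im[c[1]-75:c[1]+75,c[0]-100:c[0]+100],None,fx=4,fy=4,interpolation=cv2.INTER_CUBIC)
    cv2.polylines(big,[(ap-np.array(c)+[100,75])*4],True,(0,0,255),1)
    cv2.imwrite(f"pics/{n}_crop.png",big)
E
```

```text
scene 5142
[[311, 212], [364, 236], [317, 304], [261, 274]] [[0.446, -0.003, 0.099], [0.58, 0.059, 0.099], [0.675, -0.135, 0.099], [0.543, -0.195, 0.099]] [ 0.5611739  -0.06881253  0.099     ]
side 4451
[[329, 177], [346, 243], [281, 253], [271, 185]] [[0.526, -0.185, 0.099], [0.441, 0.007, 0.099], [0.575, 0.068, 0.099], [0.657, -0.126, 0.099]] [ 0.5499524  -0.05899736  0.099     ]
```

View pics/scene_crop.png

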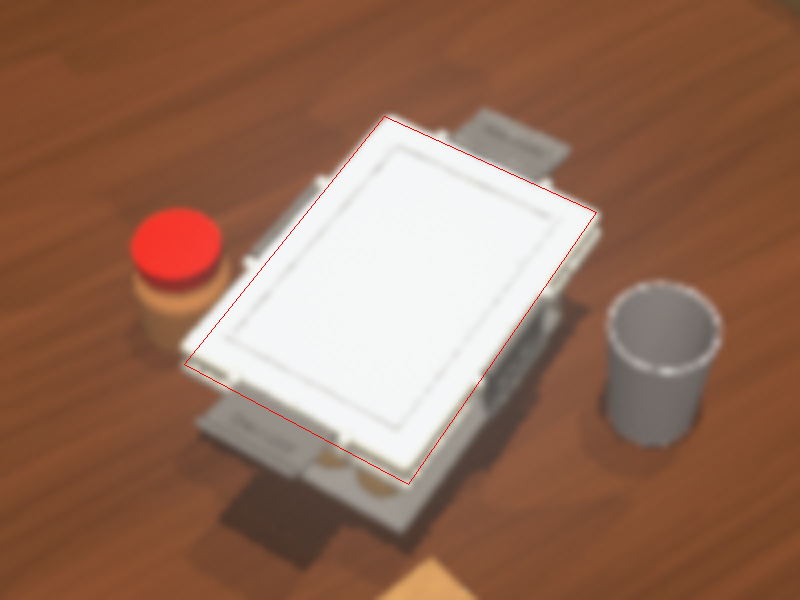

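View pics/side_crop.png

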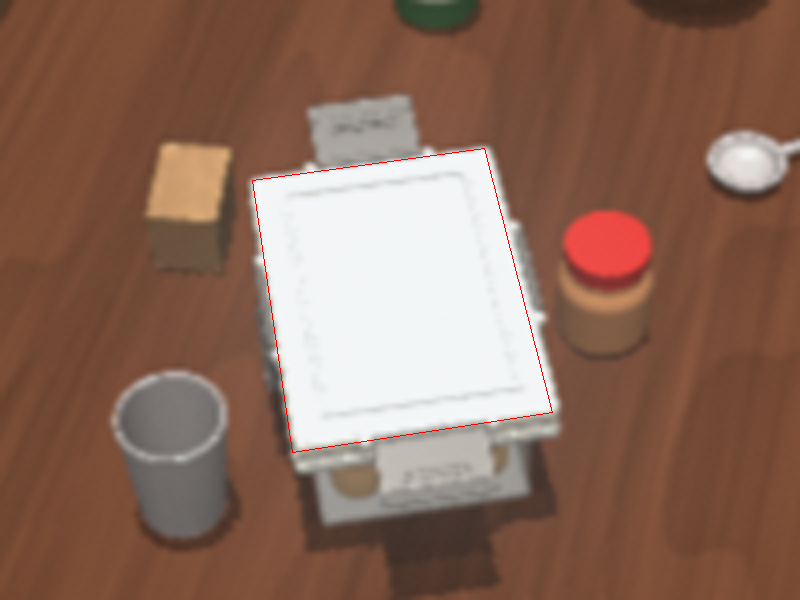

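```bash
python3 - <<'E'
from h import *
# order: front-left, back-left, back-right, front-right
P={"scene":[(388,114),(597,212),(404,468),(183,350)],"side":[(551,411),(292,451),(252,180),(486,148)]}
O={"scene":(215,183),"side":(208,140)}
for n in P:
    W=np.array([onz(n,(np.array(p)+.5)/4-.5+O[n],.099) for p in P[n]])[:,:2]
    e=lambda a,b:np.linalg.norm(W[a]-W[b])
    ly=(W[0]+W[1]-W[2]-W[3]); lx=W[1]+W[2]-W[0]-W[3]
    print(n,W.mean(0),"len",e(0,3),e(1,2),"wid",e(0,1),e(2,3),"yaw",np.arctan2(-ly[0],ly[1]),np.arctan2(lx[1],lx[0]))
    print(np.round(W,3).tolist())
# clip edges triangulation. clip corners seen by eye
E
```

```text
scene [ 0.55536285 -0.06614347] len 0.2106996094105386 0.20888750195964848 wid 0.14708796631755727 0.1442266069815793 yaw 0.42616367965851204 0.4212518498623585
[[0.445, -0.0], [0.579, 0.059], [0.664, -0.132], [0.533, -0.192]]
side [ 0.55102301 -0.06029675] len 0.2088475720699764 0.20971851951904133 wid 0.14697236846250672 0.1459129165197451 yaw 0.4030055783372857 0.4270487375175717
[[0.443, 0.005], [0.577, 0.067], [0.659, -0.127], [0.526, -0.187]]
```

```bash
cat >> h.py <<'E'
def tri(uv1,uv2,n1="scene",n2="side"):
    o1,d1=ray(n1,uv1);o2,d2=ray(n2,uv2);d1/=np.linalg.norm(d1);d2/=np.linalg.norm(d2)
    s=np.linalg.lstsq(np.c_[d1,-d2],o2-o1,rcond=None)[0]; a=o1+s[0]*d1;b=o2+s[1]*d2
    return (a+b)/2,np.linalg.norm(a-b)
C=np.array([.5535,-.063,0]); YAW=.42
ex=np.array([np.cos(YAW),np.sin(YAW),0]); ey=np.array([-np.sin(YAW),np.cos(YAW),0])
def cw(x,y,z): return C+ex*x+ey*y+np.array([0,0,z])
def loc(X): X=np.asarray(X)-C; return np.array([X@ex,X@ey,X[2]])
E
python3 - <<'E'
from h import *
f=lambda p,o:(np.array(p)+.5)/4-.5+o
for nm,a,b in [("LF",(487,107),(497,490)),("LB",(570,150),(380,505)),("RF",(197,422),(408,96)),("RB",(300,475),(308,107)),
  ("lidFL",(388,114),(551,411)),("lidBL",(597,212),(292,451)),("lidBR",(404,468),(252,180)),("lidFR",(183,350),(486,148))]:
    X,g=tri(f(a,(215,183)),f(b,(208,140))); l=loc(X); print(nm,np.round(X,3),round(g,4),"local",np.round(l,3),"ang",np.arctan2(abs(l[1])-.108,.098-l[2]), np.hypot(abs(l[1])-.108,.098-l[2]))
for nm,X in dict(candy=(248,248,.075)).items():
    print(onz("scene",X[:2],X[2]))
E
```

```text
LF [0.463 0.059 0.088] 0.0036 local [-0.032  0.149  0.088] ang 1.3322290725734138 0.04173717623538028
LB [0.522 0.082 0.087] 0.0 local [0.031 0.145 0.087] ang 1.2858501946413359 0.03898336207171513
RF [ 0.583 -0.211  0.107] 0.0028 local [-0.034 -0.147  0.107] ang 1.7937821779372873 0.03971567237666685
RB [ 0.641 -0.183  0.109] 0.0053 local [ 0.031 -0.146  0.109] ang 1.8567688176351815 0.039292755613126354
lidFL [0.443 0.002 0.096] 0.002 local [-0.075  0.104  0.096] ang -0.9818229719927335 0.004445220531411722
lidBL [0.577 0.062 0.094] 0.0023 local [0.073 0.105 0.094] ang -0.6916514936212084 0.005022777078647066
lidBR [ 0.661 -0.13   0.094] 0.0016 local [ 0.071 -0.105  0.094] ang -0.5740094051754672 0.004838431677470992
lidFR [ 0.528 -0.191  0.093] 0.0028 local [-0.076 -0.106  0.093] ang -0.3871704485172888 0.005033594017556947
[ 0.44321256 -0.17862431  0.075     ]
```

```bash
cat >> h.py <<'E'
from scipy.spatial.transform import Rotation as Ro
TIP=.073; HW=.011
def pose(side,u,z,tilt=.15,zs=1,x=0.):
    """TCP pose for inner tip corner at u outward / z up from hinge line; side=+1 left,-1 right"""
    o=ey*side; up=np.array([0,0,1.]); a=-up*np.cos(tilt)-o*np.sin(tilt); s=-o*np.cos(tilt)+up*np.sin(tilt)
    zt=zs*s; q=Ro.from_matrix(np.c_[a,np.cross(zt,a),zt]).as_quat()
    return cw(x,side*(.108+u),.098+z)-TIP*a-HW*s, q
E
python3 - <<'E'
from h import *
for nm,n,p,z in [("soda","scene",(163,326),.21),("carton","scene",(318,340),.05),("tumbler","scene",(380,265),.085),("carton2","side",(256,184),.05),("bowl","scene",(121,315),.045)]:
    X=onz(n,p,z); print(nm,np.round(X,3),np.round(loc(X),3))
for side in (-1,1):
  for zs in (1,-1):
    for u,z in [(.034,.2),(.034,.03),(.004,-.046)]:
      p,q=pose(side,u,z,zs=zs); j=arm.ik(p,q); print(side,zs,np.round(p,3),None if j is None else np.round(j,2))
p=arm.read_tool_pos(); print(arm.ik([.3,-.5,.35],arm.read_eef_rot()))
E
```

```text
soda [ 0.623 -0.418  0.21 ] [-0.081 -0.352  0.21 ]
carton [ 0.723 -0.165  0.05 ] [ 0.114 -0.162  0.05 ]
tumbler [0.66  0.045 0.085] [0.142 0.055 0.085]
carton2 [ 0.713 -0.164  0.05 ] [ 0.104 -0.157  0.05 ]
bowl [ 0.434 -0.488  0.045] [-0.283 -0.339  0.045]
-1 1 [ 0.62  -0.213  0.369] [ 0.2   0.63  0.26  1.23 -0.26  1.41 -2.24]
-1 1 [ 0.62  -0.213  0.199] [ 0.18  0.78  0.28  1.45 -0.35  1.07 -2.13]
-1 1 [ 0.608 -0.185  0.123] [ 0.15  0.85  0.27  1.57 -0.4   0.89 -2.1 ]
-1 -1 [ 0.62  -0.213  0.369] [ 0.62  0.68 -0.57  1.21  0.22  1.42  0.51]
-1 -1 [ 0.62  -0.213  0.199] [ 0.61  0.82 -0.51  1.44  0.28  1.07  0.49]
-1 -1 [ 0.608 -0.185  0.123] [ 0.58  0.88 -0.5   1.56  0.34  0.89  0.42]
1 1 [0.487 0.087 0.369] [ 0.29  0.39 -0.81  1.77  0.47  1.15 -0.28]
1 1 [0.487 0.087 0.199] [ 0.05  0.56 -0.5   2.    0.63  0.74 -0.46]
1 1 [0.499 0.059 0.123] [-0.1   0.66 -0.2   2.05  0.6   0.49 -0.37]
1 -1 [0.487 0.087 0.369] [-1.03  0.49  1.14  1.8  -0.35  1.08 -2.52]
1 -1 [0.487 0.087 0.199] [-0.96  0.8   1.13  2.03 -0.83  0.82 -2.11]
1 -1 [0.499 0.059 0.123] [-0.55  0.71  0.48  2.06 -0.41  0.42 -2.52]
[ 1.0066816   0.46891337 -0.02123809  1.55524919  0.01001324  1.11946699
 -0.31156935]
```

```bash
python3 - <<'E'
from h import *
t0=arm.read_time()
arm.move_gripper(0.0,effort=30); print("grip",arm.read_opening(),arm.read_time())
p=arm.read_tool_pos(); arm.line_to([p[0],p[1],.385],velocity=.25); print(arm.read_time())
P,q=pose(-1,.034,.2,zs=-1); arm.movep(P,q); print(arm.read_time())
P,q=pose(-1,.034,.035,zs=-1); arm.line_to(P,velocity=.2,ori=q); print(arm.read_time(),arm.read_tool_pos()-P,arm.read_ft_force())
for n in ("scene","side","wrist"): cv2.imwrite(f"pics/{n}1.png",snapshot(n))
a=cv2.imread("pics/scene1.png")[200:350,200:400];b=cv2.imread("pics/side1.png")[110:260,210:410]
cv2.imwrite("pics/c1.png",cv2.resize(np.hstack([a,b]),(800,300),interpolation=cv2.INTER_CUBIC))
E
```

```text
grip 0.00439459093767776 0.9167
1.3917
3.5667
4.5417 [ 0.00081843 -0.00014847  0.00142381] [-0.81018404  0.71592322 -0.29841068]
```

View pics/c1.png

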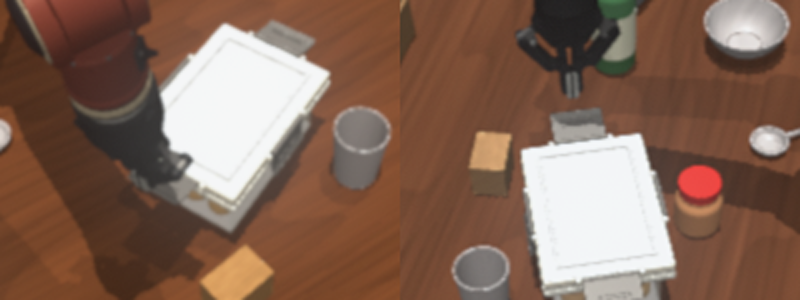

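View pics/wrist1.png

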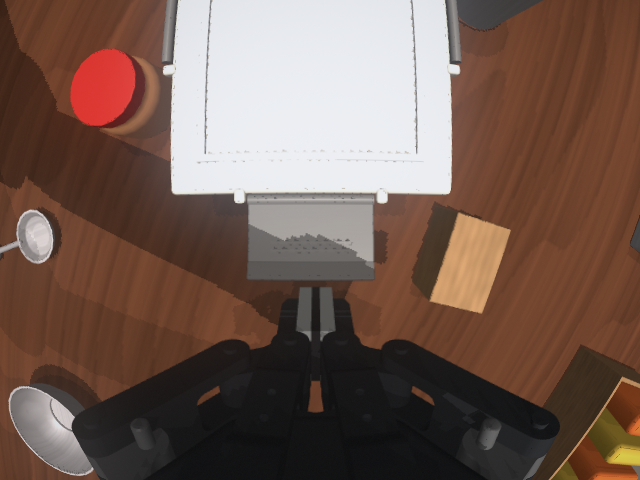

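The wrist view shows the right clip with its free edge along row 279, columns 248–374, square to the gripper, and the fingertips at about (316,288). I'll check the edge and tip against the calibration.

```bash
cat >> h.py <<'E'
def wproj(X,p,q):
    c=camera_info("wrist"); T=c['T_tool_cam']; xt=Ro.from_quat(q).as_matrix().T@(np.asarray(X)-p)
    xc=T[:3,:3].T@(xt-T[:3,3]); th=np.arctan2(np.hypot(xc[0],xc[1]),xc[2]); d=xc[:2]/np.hypot(*xc[:2])
    return np.array([c['cx'],c['cy']])+c['fx']*th*d
def wray(uv,p,q):
    c=camera_info("wrist"); T=c['T_tool_cam']; d=np.array(uv)-[c['cx'],c['cy']]; r=np.hypot(*d); th=r/c['fx']
    v=np.r_[d/r*np.sin(th),np.cos(th)]; Rm=Ro.from_quat(q).as_matrix()
    return p+Rm@T[:3,3], Rm@T[:3,:3]@v
def wonz(uv,p,q,z):
    o,d=wray(uv,p,q); return o+d*(z-o[2])/d[2]
E
python3 - <<'E'
from h import *
p=arm.read_tool_pos();q=arm.read_eef_rot()
for uv,z in [((248,279),.108),((374,279),.108),((173,193),.099),((451,193),.099),((248,195),.098),((374,195),.098)]: print(uv,np.round(loc(wonz(uv,p,q,z)),4))
R=Ro.from_quat(q).as_matrix()
for T in (.073,.086):
  for s in (-1,1): print(T,s,wproj(p+R@[T,0,s*.011],p,q))
E
```

```text
(248, 279) [-0.0336 -0.1499  0.108 ]
(374, 279) [ 0.0298 -0.1499  0.108 ]
(173, 193) [-0.0748 -0.1064  0.099 ]
(451, 193) [ 0.0717 -0.1067  0.099 ]
(248, 195) [-0.0341 -0.1084  0.098 ]
(374, 195) [ 0.0303 -0.1085  0.098 ]
0.073 -1 [316.73620423 280.72293661]
0.073 1 [316.70231952 324.69233397]
0.086 -1 [316.66128468 268.56543598]
0.086 1 [316.63713015 310.41247631]
```

The pose agrees to about 2 mm and the shut fingertip is 73 mm ahead of the TCP. Now I'll fold the right clip, checking force at each step.

```bash
cat >> h.py <<'E'
def go(side,u,z,v=.06,x=-.002,lim=25):
    P,q=pose(side,u,z,zs=side,x=x); arm.line_to(P,velocity=v,ori=q)
    F=arm.read_ft_force(); F=np.array([F@ex,F@(ey*side),F[2]]); p=arm.read_tool_pos()
    e=p-P
    print("u %.3f z %.3f t %.2f F(x,out,up) %s err(out,up) %.4f %.4f"%(u,z,arm.read_time(),np.round(F,1),e@(ey*side),e[2]))
    if np.linalg.norm(F)>lim: raise SystemExit("force")
    return F
E
python3 - <<'E'
from h import *
for u,z in [(.033,.015),(.033,-.005),(.033,-.02),(.030,-.03),(.026,-.037),(.022,-.043),(.018,-.046)]: go(-1,u,z)
cv2.imwrite("pics/wrist2.png",snapshot("wrist"))
E
```

```text
u 0.033 z 0.015 t 5.17 F(x,out,up) [ 0.4 -0.4  0.2] err(out,up) -0.0001 -0.0007
u 0.033 z -0.005 t 5.66 F(x,out,up) [ 0.4 -0.9  0.8] err(out,up) -0.0001 -0.0006
u 0.033 z -0.020 t 6.06 F(x,out,up) [ 0.3 -0.4 -0.5] err(out,up) -0.0001 -0.0007
u 0.030 z -0.030 t 6.38 F(x,out,up) [-0.3 -0.7 -0. ] err(out,up) -0.0004 -0.0005
u 0.026 z -0.037 t 6.67 F(x,out,up) [-0.2 -0.   0.1] err(out,up) -0.0004 -0.0005
u 0.022 z -0.043 t 6.93 F(x,out,up) [ 0.   0.4 -0.1] err(out,up) -0.0005 -0.0004
u 0.018 z -0.046 t 7.18 F(x,out,up) [ 1.2  0.6 -0.7] err(out,up) -0.0004 -0.0002
```

View pics/wrist2.png

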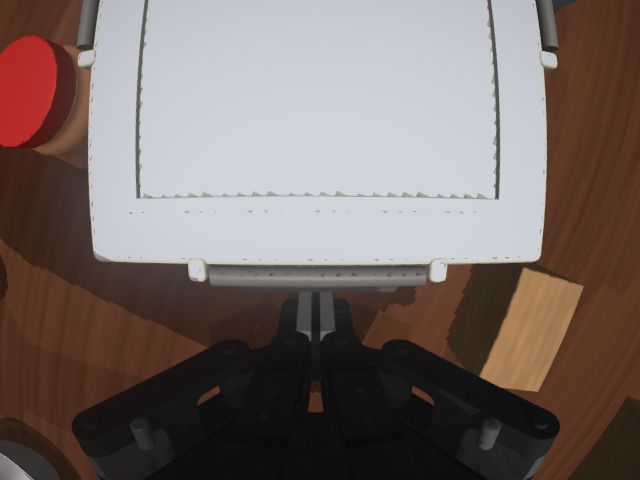

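The wrist view shows the right clip now hanging nearly straight down at row 280, with the fingertips just outside it. Next, press it in.

```bash
python3 - <<'E'
from h import *
for k,u in enumerate([.014,.011,.009,.007,.005,.003,.001,-.001,-.003,-.005]):
    F=go(-1,u,-.046,v=.03)
    if u<.006 and F[1]>11: break
cv2.imwrite("pics/wrist3.png",snapshot("wrist"))
E
```

```text
u 0.014 z -0.046 t 7.52 F(x,out,up) [ 1.5  5.  -4.6] err(out,up) 0.0020 -0.0003
u 0.011 z -0.046 t 7.77 F(x,out,up) [ 0.8  7.  -6. ] err(out,up) 0.0032 -0.0007
u 0.009 z -0.046 t 8.02 F(x,out,up) [ 1.3  8.3 -5.9] err(out,up) 0.0046 -0.0007
u 0.007 z -0.046 t 8.27 F(x,out,up) [ 0.6  9.1 -7. ] err(out,up) 0.0049 -0.0010
u 0.005 z -0.046 t 8.52 F(x,out,up) [ 0.7 10.2 -7.8] err(out,up) 0.0054 -0.0010
u 0.003 z -0.046 t 8.77 F(x,out,up) [ 0.6 11.2 -6.3] err(out,up) 0.0057 -0.0010
```

View pics/wrist3.png

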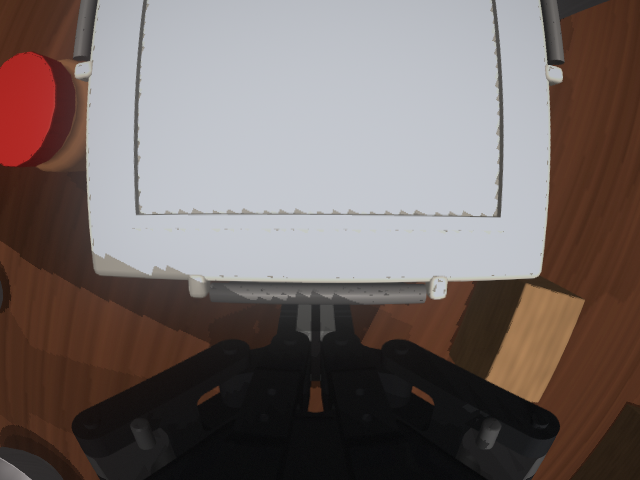

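```bash
python3 - <<'E'
from h import *
p=arm.read_tool_pos();q=arm.read_eef_rot()
for uv in [(94,273),(542,277)]: print(uv,np.round(loc(wonz(uv,p,q,.099)),4))
R=Ro.from_quat(q).as_matrix()
tip=p+R@[.073,0,-.011]; print("tip corner local",loc(tip), "tilt", R[2,0])
a,b=[snapshot(n) for n in ("scene","side")]
cv2.imwrite("pics/scene3.png",a);cv2.imwrite("pics/side3.png",b)
cv2.imwrite("pics/c3.png",cv2.resize(np.hstack([a[200:350,200:400],b[110:260,210:410]]),(800,300),interpolation=cv2.INTER_CUBIC))
E
```

```text
(94, 273) [-0.077  -0.1014  0.099 ]
(542, 277) [ 0.0704 -0.1035  0.099 ]
tip corner local [-0.00404895 -0.11735567  0.05077028] tilt -0.9900982427459624
```

View pics/c3.png

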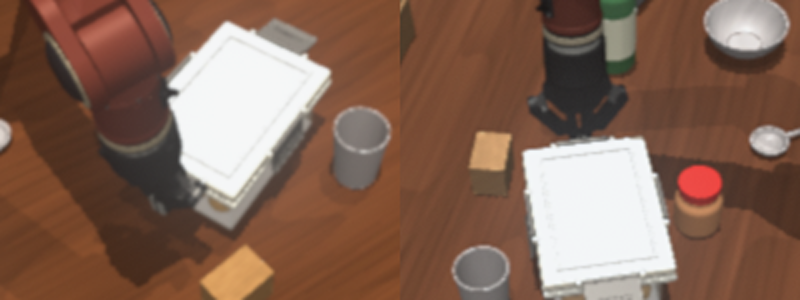

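The container looks unmoved in the side view (lid corner still at about (671,275) in the crop), and the clip is about 0.1–0.15 rad short. I'll continue with a slight downward component to cancel the upward drag.

```bash
python3 - <<'E'
from h import *
for u,z in [(.003,-.049),(.003,-.051),(.001,-.052),(-.001,-.053),(-.003,-.053),(-.005,-.053),(-.007,-.053)]:
    F=go(-1,u,z,v=.03)
    p=arm.read_tool_pos(); R=Ro.from_quat(arm.read_eef_rot()).as_matrix(); print("   tip u",-loc(p+R@[.073,0,-.011])[1]-.108)
    if F[1]>15: break
cv2.imwrite("pics/wrist4.png",snapshot("wrist"))
b=snapshot("side"); cv2.imwrite("pics/side4.png",b)
d=cv2.absdiff(cv2.imread("pics/side0.png"),b)[180:260,260:350]; cv2.imwrite("pics/d4.png",cv2.resize(np.hstack([b[180:260,260:350],d]),None,fx=4,fy=4))
E
```

```text
u 0.003 z -0.049 t 9.17 F(x,out,up) [-1.1  7.7 -2.4] err(out,up) 0.0041 0.0000
   tip u 0.0075137892868648165
u 0.003 z -0.051 t 9.42 F(x,out,up) [ 0.1  1.  -0.1] err(out,up) 0.0001 0.0001
   tip u 0.0030403697890609843
u 0.001 z -0.052 t 9.67 F(x,out,up) [-1.3  2.1  1.1] err(out,up) -0.0001 0.0003
   tip u 0.000936664700849521
u -0.001 z -0.053 t 9.92 F(x,out,up) [-1.2  5.6  2.3] err(out,up) 0.0014 0.0006
   tip u 0.0006125239587443376
u -0.003 z -0.053 t 10.17 F(x,out,up) [-0.6  6.9  0.4] err(out,up) 0.0030 0.0007
   tip u 0.000430109598813358
u -0.005 z -0.053 t 10.42 F(x,out,up) [-0.1  9.6  1.6] err(out,up) 0.0047 0.0007
   tip u 0.0003384760205350501
u -0.007 z -0.053 t 10.67 F(x,out,up) [-0.9 11.3  1.1] err(out,up) 0.0063 0.0008
   tip u 0.00016529671785996125
```

View pics/d4.png

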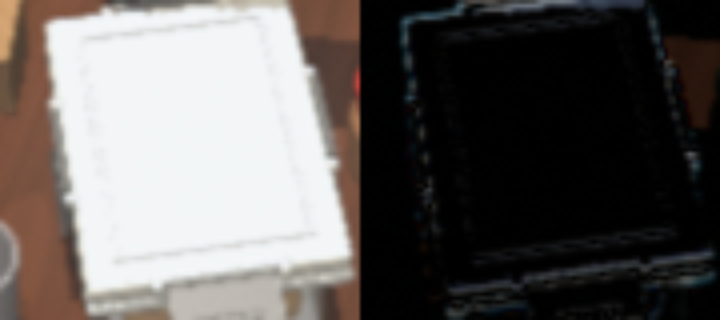

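View pics/wrist4.png

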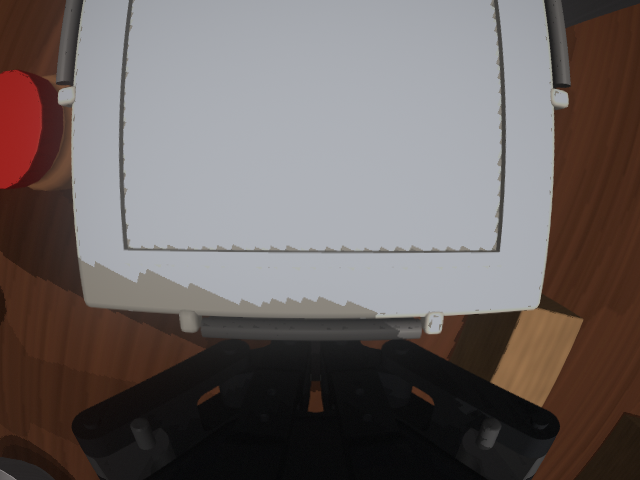

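The side-view difference shows only slight edge shimmer, so the container hasn't moved. The force dropped from 10 N to 1 N as the clip snapped, then it met a firm stop at u≈0.5 mm. I'll retreat, confirm, and go on to the left clip.

```bash
python3 - <<'E'
from h import *
go(-1,.03,-.046,v=.1); go(-1,.034,.03,v=.2)
cv2.imwrite("pics/wrist5.png",snapshot("wrist"))
go(-1,.034,.16,v=.25)
P,q=pose(1,.034,.16,zs=1,x=-.002); arm.movep(P,q); print(arm.read_time(),arm.read_tool_pos()-P)
go(1,.034,.03,v=.2)
cv2.imwrite("pics/wrist6.png",snapshot("wrist"))
cv2.imwrite("pics/scene6.png",snapshot("scene"))
E
```

```text
u 0.030 z -0.046 t 11.29 F(x,out,up) [ 0.3 -1.   0.4] err(out,up) -0.0019 -0.0004
u 0.034 z 0.030 t 11.82 F(x,out,up) [-0.6  0.1 -0.4] err(out,up) -0.0011 -0.0003
u 0.034 z 0.160 t 12.54 F(x,out,up) [-0.4  0.2 -0.6] err(out,up) -0.0004 -0.0023
13.7333 [ 0.00083778 -0.00153128 -0.00059816]
u 0.034 z 0.030 t 14.53 F(x,out,up) [-0.5 -0.6 -0.3] err(out,up) -0.0005 0.0005
```

View pics/wrist5.png

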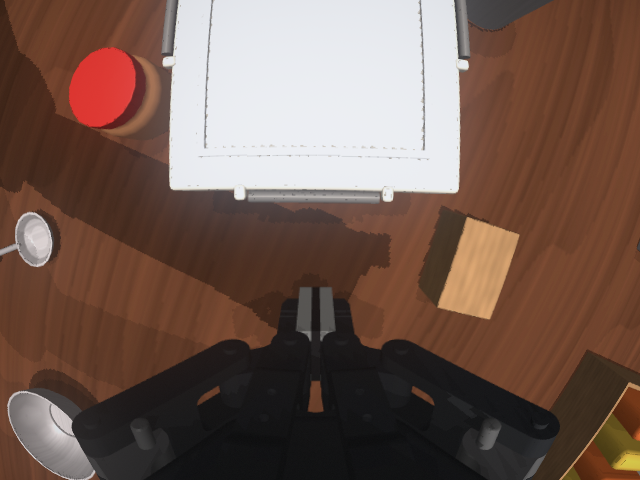

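View pics/wrist6.png

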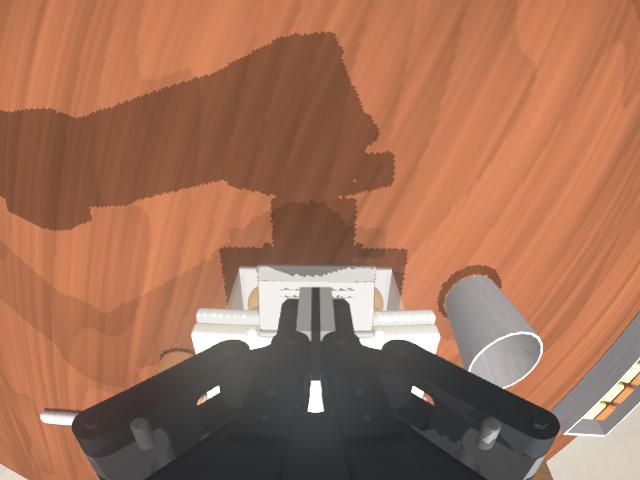

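Wrist view 5: the right clip hangs straight down and only its hinge bar shows at row 196. Wrist view 6: the left clip has its free edge at row 268, columns 260–377, centred under the fingertips at (316,290). Now I'll fold the left clip.

```bash
python3 - <<'E'
from h import *
for u,z in [(.033,-.005),(.033,-.02),(.030,-.03),(.026,-.037),(.022,-.043),(.018,-.046),(.014,-.047),(.011,-.048),(.008,-.050),(.006,-.052),(.004,-.053),(.002,-.054),(0,-.055),(-.002,-.055),(-.004,-.055),(-.006,-.055),(-.008,-.055)]:
    F=go(1,u,z,v=.06 if u>.015 else .03)
    p=arm.read_tool_pos(); R=Ro.from_quat(arm.read_eef_rot()).as_matrix(); print("   tip u %.4f"%(loc(p+R@[.073,0,.011])[1]-.108))
    if F[1]>11 and u<.007: break
cv2.imwrite("pics/wrist7.png",snapshot("wrist"))
E
```

```text
u 0.033 z -0.005 t 15.37 F(x,out,up) [-0.   0.8 -0.8] err(out,up) 0.0001 -0.0001
   tip u 0.0331
u 0.033 z -0.020 t 15.77 F(x,out,up) [ 0.6  0.1 -0.4] err(out,up) 0.0001 -0.0004
   tip u 0.0331
u 0.030 z -0.030 t 16.09 F(x,out,up) [-0.5 -0.8 -0. ] err(out,up) -0.0002 -0.0004
   tip u 0.0298
u 0.026 z -0.037 t 16.38 F(x,out,up) [ 0.1 -0.6 -0. ] err(out,up) -0.0003 -0.0004
   tip u 0.0257
u 0.022 z -0.043 t 16.64 F(x,out,up) [ 0.4  0.  -0.6] err(out,up) -0.0003 -0.0003
   tip u 0.0217
u 0.018 z -0.046 t 16.89 F(x,out,up) [-0.8 -0.5 -0.3] err(out,up) -0.0004 -0.0002
   tip u 0.0176
u 0.014 z -0.047 t 17.18 F(x,out,up) [-0.6  3.4 -0.5] err(out,up) 0.0011 -0.0001
   tip u 0.0153
u 0.011 z -0.048 t 17.43 F(x,out,up) [-0.8  6.   0.8] err(out,up) 0.0016 -0.0001
   tip u 0.0128
u 0.008 z -0.050 t 17.70 F(x,out,up) [ 0.  4. -1.] err(out,up) 0.0005 -0.0001
   tip u 0.0086
u 0.006 z -0.052 t 17.95 F(x,out,up) [ 0.5  0.7 -0.7] err(out,up) -0.0014 -0.0001
   tip u 0.0045
u 0.004 z -0.053 t 18.20 F(x,out,up) [-0.1  2.8  0.6] err(out,up) 0.0001 0.0000
   tip u 0.0041
u 0.002 z -0.054 t 18.45 F(x,out,up) [0.3 6.  2. ] err(out,up) 0.0016 0.0000
   tip u 0.0037
u 0.000 z -0.055 t 18.70 F(x,out,up) [-1.1  7.8  3.6] err(out,up) 0.0030 0.0001
   tip u 0.0034
u -0.002 z -0.055 t 18.95 F(x,out,up) [-1.  10.   4.2] err(out,up) 0.0047 0.0001
   tip u 0.0032
u -0.004 z -0.055 t 19.20 F(x,out,up) [-2.3 13.5  4.9] err(out,up) 0.0063 0.0001
   tip u 0.0030
```

View pics/wrist7.png

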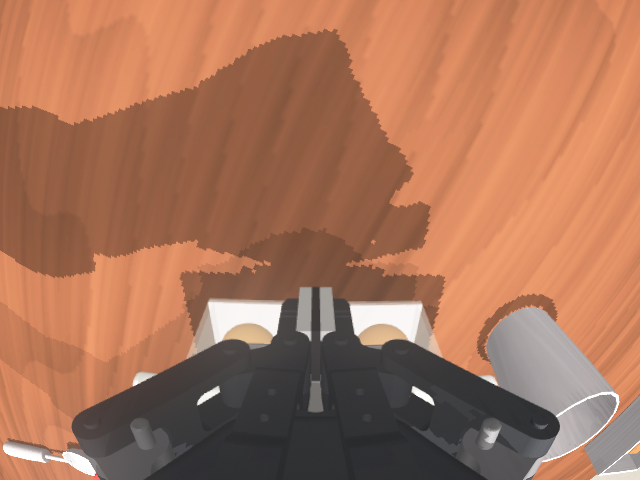

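The left clip behaved the same way: 6 N, a snap down to 0.7 N, then a firm stop. I'll retreat and look at everything.

```bash
python3 - <<'E'
from h import *
go(1,.03,-.05,v=.1); go(1,.04,.03,v=.2)
cv2.imwrite("pics/wrist8.png",snapshot("wrist"))
go(1,.06,.16,v=.25)
p=arm.read_tool_pos(); q=arm.read_eef_rot()
arm.line_to([.38,.2,.38],velocity=.25); print(arm.read_time(),arm.read_ft_force())
for n in ("scene","side"): cv2.imwrite(f"pics/{n}8.png",snapshot(n))
a=cv2.imread("pics/scene8.png")[183:333,215:415];b=cv2.imread("pics/side8.png")[140:290,208:408]
cv2.imwrite("pics/c8.png",cv2.resize(np.hstack([a,b]),(800,300),interpolation=cv2.INTER_CUBIC))
E
```

```text
u 0.030 z -0.050 t 19.74 F(x,out,up) [0.  0.5 0.2] err(out,up) -0.0011 -0.0000
u 0.040 z 0.030 t 20.29 F(x,out,up) [ 0.2 -0.   0.4] err(out,up) -0.0011 -0.0004
u 0.060 z 0.160 t 21.02 F(x,out,up) [-0.5 -0.9 -0.6] err(out,up) -0.0006 -0.0018
21.725 [ 0.03566829  1.0462193  -0.38180045]
```

View pics/wrist8.png

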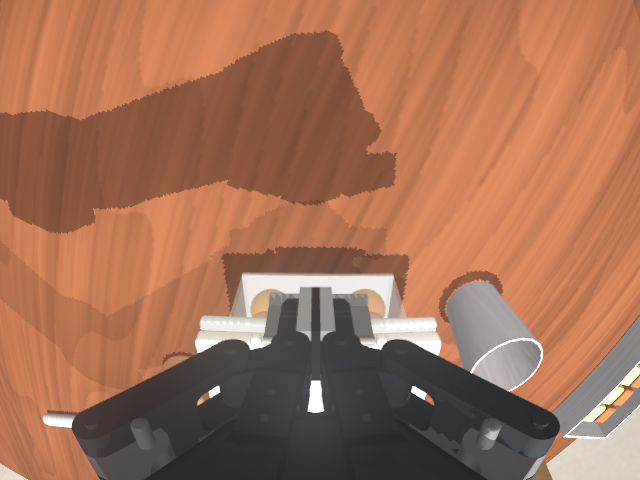

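View pics/c8.png

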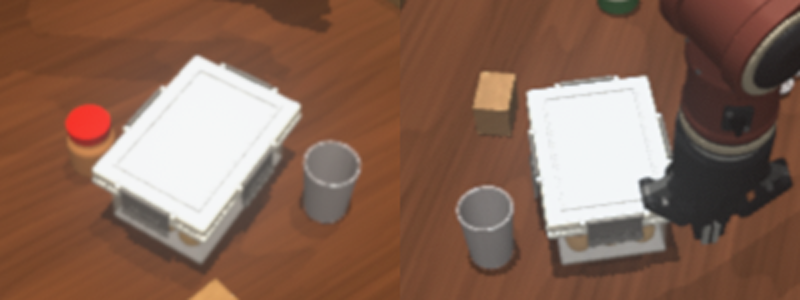

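View pics/scene8.png

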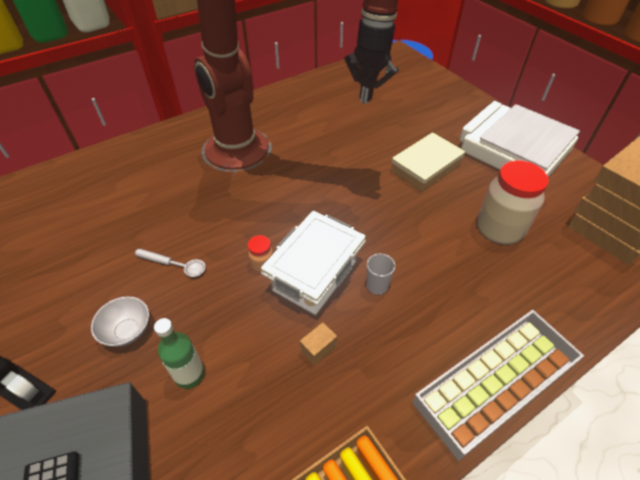

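Scene view: all four clips hang down (left at about (343,221), right at about (288,286)), and everything else stands where it was. As a last check I'll compare the visible free edges with the locked position.

```bash
python3 - <<'E'
from h import *
out=[]
for n,side,vis in (("scene",-1,"r"),("side",1,"l")):
    im=cv2.imread(f"pics/{n}8.png"); 
    c=proj(n,cw(0,side*.112,.075)).astype(int); x0,y0=c-[40,30]
    b=cv2.resize(im[y0:y0+60,x0:x0+80],None,fx=5,fy=5,interpolation=cv2.INTER_CUBIC)
    for th,col in ((0,(0,255,0)),(.25,(0,0,255))):
        pts=[]
        for x in (-.034,.030):
            r,w=.040,.005
            u=r*np.sin(th)+w*np.cos(th); z=-r*np.cos(th)+w*np.sin(th)
            pts.append((proj(n,cw(x,side*(.108+u),.098+z))-[x0,y0]+.5)*5-.5)
        cv2.line(b,*[tuple(int(v) for v in p) for p in pts],col,1)
    out.append(b)
cv2.imwrite("pics/chk.png",np.hstack(out))
E
```

```text
(no output)
```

View pics/chk.png

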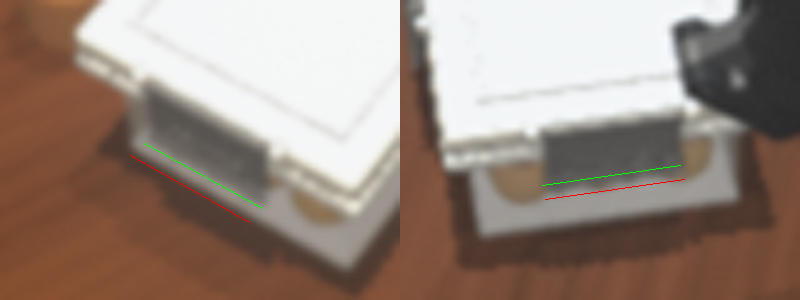

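The right edge sits on the locked line. The left edge lies about 2 px below it, which matches the known 3–4 mm bias between the two views. Both clips snapped and stayed put after release, so I'm handing in.

```bash
python3 -c "
from station import arm,ticket
print(arm.read_time(),arm.read_ft_force()); ticket.finish_job()"
```

```text
21.825 [1.0056006  0.05291909 0.61932596]
the job is handed in; nothing more can be done
```

I folded both end clips down with the shut fingertips and pressed them in until they snapped, then retreated clear of everything. I handed the job in at about 22 s of the 42 s allowed. `finish_job` gives no verdict.

- **Snap:** On the right clip the force rose to about 11 N and dropped to 1 N as it snapped in. On the left it rose to about 6 N and dropped to 0.7 N. Both then met a firm stop, where I pressed to about 11 N (right) and 13.5 N (left). That is slightly over the 10 N at which the container is said to stay put.
- **Clips:** In the last pictures all four clips hang down, and neither end clip had sprung back after release.
- **Surroundings:** The container and the other things look unmoved by eye; I did not measure each object's position again.
- **Disagreement:** In the side view the left clip's free edge appears about 2 px lower than the position I computed for a locked clip. My two camera views already differed by about 7 mm on the container's position, so I took this as calibration error. The snap and firm stop also point to a locked clip.

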